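# Seat the cigar mould and trip the guarded press lever

### The job

Push the wooden cigar mould along the bed of the press until it is fully home against the back stop, then reach through the window in the top of the lever guard and press the lever all the way down, so that the hold-down plate drops over the mould. Do not touch the guard, do not lift the mould, leave the tray, pot and ring where they are, and finish with the hand withdrawn.

Things in the scene. Friction and masses are not known exactly. Their poses are not given: they have to be found in the camera images.
- mould: Loose pale wooden block 150 mm long (its x), 64 wide (its y), 50 high, 0.4 to 0.65 kg, with two dark steel bands and three dark round cavity ends on its near (-x) end face. Origin: centre of its underside; x along its length, to the back stop. It slides on the press bed between two guide rails, 3 mm play each side, and starts 35 to 75 mm short of the back stop.
- press_home (a point): Point on the top face of the press bed (12 mm above the table): the mould's origin lies here when the mould is home against the back stop; its near end face is then 75 mm before this point. x is the pushing direction, along the rails to the stop; y left, z up.
- press: The fixed press. Origin: on the table, 55 mm before press_home; same axes. Wooden bed x -140 to 150 mm, 160 wide, 12 high; steel rails x -100 to 130, y 35 to 43 either side, tops at z 26 mm. Over the far half: hold-down plate x 65 to 125, 64 wide, underside at z 88 while the lever is up; 20 mm columns at x 95, y 60 either side; head 160 wide, z 180 to 275.
- guard: The lever guard, an aluminium sheet box 130 mm (its x) by 120 mm (its y), closed on all sides, with a window in its flat top; the top face is 75 mm above the table, 4 mm thick. Fixed on a pale wooden base 160 x 140 x 8 mm. Origin: on the table, under the centre of the box; z up. It may not be touched.
- window (a point): Centre of the window opening, at the level of the guard's top face. The opening is a rectangle 84 mm along the guard's x and 74 mm along its y (edges 42 and 37 mm from this point). Axes as the guard's.
- lever_pad (a point): Centre of the top face of the lever's black pad (36 mm along the lever, 34 mm wide), seen through the window; moves with the lever. Up: 9 mm below the guard's top face; fully down: about 32 mm below it, within 4 mm of the same place in x. The lever's pivot lies 62 mm away towards the guard's +x.
- press_lever (a joint): Angle of the lever: 0 up, 0.36 rad fully down on its stop. Starts at 0. A stiff friction hinge: some 6 N on the pad move it, and it stays where it is left.
- tray: Bystander: wooden tray 160 x 130 x 45 mm with rolled cigars in it, 0.9 kg. Origin: centre of its underside. Not to be moved.
- pot: Bystander: small white ceramic pot, 68 mm across, 60 mm high. Origin: centre of its underside. Not to be moved.
- gauge: Bystander: white ring gauge lying flat, 72 mm across, 18 mm high. Origin: centre of its underside. Not to be moved.
Mind the look-alikes: they are no part of the job. Leave any yellow look-alike of the mould alone. Of the things that look like the part that bears guard, the smaller one is meant.

How it is judged:
By the outcome, as a careful person would: the job done as asked, in the order asked, and still so for the second after the job is handed in, with the robot touching nothing.
It also fails if it takes over 58 s, if anything falls off the work surface, if the arm or the gripper's body presses on something with over 40 N, if the wrist force passes 120 N, or if a joint passes its speed limit or range.

### The arm

A 6-joint arm with a two-finger parallel gripper is mounted at the origin on the work surface. World frame = base frame: x ahead of the robot, y to its left, z up, the work surface at z = 0. Lengths are in mm, angles in degrees, forces in N, time in s.
With the tool pointing down it reaches from about 350 to 775 mm from the base axis. Payload 5.5 kg.
Tool frame: the origin (TCP) lies at the very end of the fingers, on their centre line; the grasp point (between the pads) lies robot.pinch_z behind it (robot.pinch_z is the distance from the TCP to the grasp point, in mm); z points along the fingers, x is the direction in which the jaws open and shut, and the axes are right-handed (so a half turn about z gives the same grasp; the last joint's range is limited). The gripper opens to 85 mm and grips with 20 to 120 N. Pads are 22 mm wide; open, the fingers measure 114 mm over their backs; the gripper's body (76 mm by 85 mm) begins 54 mm behind the grasp point. The pads swing forward as they close: fully open they stand 13 mm farther back than shut.
Start: joints at [64.538, 17.945, 2.641, 74.691, 0, 82.002], TCP at [172.584, 548.531, 231.323] pointing down, gripper open.
Joint ranges: [-158.12, 158.12], [-49.38, 96.58], [-58.88, 72.47], [-126.05, 133.96], [-84.25, 85.87], [-180, 180]. Speed limits (degrees/s): [147.25, 147.25, 180, 180, 180, 180].

### API

Orientations are given as [roll, pitch, yaw] about the fixed x, y, z axes, in that order (R = Rz(yaw) Ry(pitch) Rx(roll)).
In Python, from cell import robot, cams, models gives the robot as it stands.
- The arm moves only by the shell command python3 -m handwheel 'ROWS' [FORCE]. ROWS is JSON, a list of rows, each an object with "travel": the shift along the world's x, y, z in cm, a list of three; "yaw": the turn about the world's z in degrees; "grip": the finger opening in cm, from 0 to 8.54. A call has 1 to 12 rows; each row shifts and turns the commanded pose from where the row before left it; what a row does not reach is not made up. A row lasts 1/10 s, in which the tool goes at most 50 mm and 8.59 degrees, less where a joint would pass 70% of its speed; a pose out of reach is approached as far as the arm can. A call is refused whole if a number of a shift passes 5 or a number of a turn 8.59, either way. A call with a gripper value outside its range is refused whole. The fingers move at their own pace and stop on an object; FORCE is the grip in N (left out, the last holds). Time passes only in rows, so rows that do not move let the fingers close. It gives the time, the measured TCP pose, the force and the opening at its end, in the units of the state.
- robot.get_obs(): the state, without advancing time (a new reading comes with each control period).
- cams.grab_frame(name): name is "scene" or "side" or "wrist"; returns the picture (480x640x3 uint8, red, green, blue); there is no depth.
- cams.camera_model(name): a dict with "mtx" (3x3 intrinsics, pixels), "extrinsics" (4x4, takes a point from camera to world coordinates); the wrist camera has in their place "tool_from_camera" (4x4, takes a point from camera to tool coordinates, whose origin is the TCP and whose axes are the tool frame's). Camera axes: x right, y down, z forward; pixel columns grow to the right and rows downward; lengths in mm; the calibration is good to about 2 mm. A picture is of the moment at which its call begins: read the wrist's pose just before it. camera_model takes no time and is no camera call.
- robot.hand_in(): hands the job in, once; it reports no verdict.
Trained networks look in the newest picture that a camera, given by its name, has taken for a name from the list of things; names that differ only in an ending like _2 or _b are one class to them, and where a whole thing is asked for, a point or a joint stands for the part that bears it (a point fixed in the world has none). Each returns a list of dicts, best first, with "confidence" (0 to 1); they miss things now and then, are a little off and sometimes report something else, mostly with a low value. They report only what shows in the picture. A call takes as long as a camera call. They do not tell look-alikes from the thing itself.
- models.search_frame(thing, camera): "location" ([column, row] in pixels, amid what is visible of it).
- models.trace(thing, camera): "pixels" (480x640 bool, what is visible of it) and "location" ([column, row] in pixels, amid what is visible of it).
The state is a dict: "time_s": time; "joints": joint angles; "qd": joint speeds; "tau": joint torques, N m; "position": TCP position; "orientation": TCP orientation; "ft_force": force on the tool from outside, world axes, zero at the start; "torque": the same for the moment, N m; "width": finger opening in mm.
Only numpy, scipy, OpenCV 4.12 (cv2) and the standard library are available. Lean on these libraries where they do the work, as an engineer would, in place of code of your own. Each camera call takes 0.05 s, during which the arm holds its last target. There are 200 camera calls.

## Working session

There is one attempt and no reset: what is moved stays moved. The work goes in short steps, Python scripts to look and compute and a shell command to move; the robot and the scene stay as the last step left them, time stands still between calls to the robot, and variables do not carry over. Pictures are saved under pics/ and viewed, about 8 in all and at most 12, crops included, and the job is handed in when it is done.

```bash
mkdir -p pics; python3 - <<'E'
from cell import robot,cams,models
import cv2,numpy as np
o=robot.get_obs();print(o['time_s'],o['position'],o['orientation'],o['width'],robot.pinch_z)
for n in ['scene','side']:
    f=cams.grab_frame(n);cv2.imwrite(f'pics/{n}0.png',f[...,::-1])
    m=cams.camera_model(n);print(n,np.round(m['mtx'],1).tolist(),np.round(m['extrinsics'],3).tolist())
    for t in ['mould','press','guard','lever_pad','tray','pot','gauge']:
        print(t,[(np.round(d['location']).tolist(),round(d['confidence'],2)) for d in models.search_frame(t,n)])
E
```

```text
0.0 [172.35035512 548.04308224 230.41820548] [-1.79985863e+02  1.01473049e-01  7.25364475e+01] 85.46351528639289 18.700000000000003
scene [[443.7, 0.0, 309.3], [0.0, 443.7, 239.9], [0.0, 0.0, 1.0]] [[0.721, 0.58, -0.378, 1057.781], [0.693, -0.608, 0.388, -335.904], [-0.004, -0.542, -0.84, 1062.256], [0.0, 0.0, 0.0, 1.0]]
mould [([339.0, 334.0], 0.88), ([239.0, 259.0], 0.71), ([368.0, 258.0], 0.51)]
press [([273.0, 273.0], 0.64)]
guard [([355.0, 122.0], 0.97), ([308.0, 183.0], 0.74), ([365.0, 269.0], 0.17)]
lever_pad [([351.0, 116.0], 0.76), ([306.0, 175.0], 0.61), ([271.0, 273.0], 0.29)]
tray [([134.0, 320.0], 0.66)]
pot [([225.0, 377.0], 0.71)]
gauge [([370.0, 256.0], 0.62)]
side [[456.0, 0.0, 321.4], [0.0, 456.0, 229.1], [0.0, 0.0, 1.0]] [[-0.959, -0.216, 0.185, 400.944], [-0.285, 0.742, -0.607, 714.498], [-0.007, -0.635, -0.773, 871.673], [0.0, 0.0, 0.0, 1.0]]
mould [([354.0, 203.0], 0.81), ([244.0, 199.0], 0.78)]
press [([320.0, 207.0], 0.58)]
guard [([348.0, 448.0], 0.77), ([357.0, 334.0], 0.56)]
lever_pad [([361.0, 323.0], 0.85), ([359.0, 472.0], 0.62)]
tray [([417.0, 146.0], 0.58), ([239.0, 268.0], 0.55)]
pot []
gauge [([243.0, 267.0], 0.78)]
```

View pics/scene0.png

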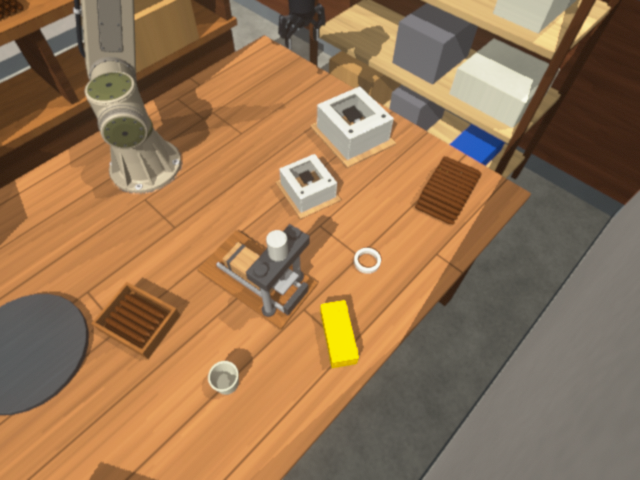

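View pics/side0.png

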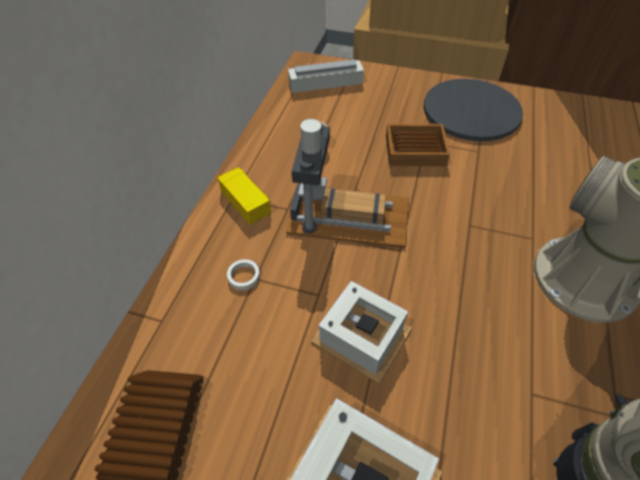

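The scene picture shows the true mould on the press at (239,259), with its yellow look-alike at (339,334). The smaller guard is at (308,183) and the larger one at (355,122). In the side picture the mould is at (354,203), the small guard at (357,334) and the large one at (348,448), so I choose the mould on the press and the small guard.

```bash
cat > h.py <<'E'
import numpy as np,cv2
from cell import robot,cams,models
from scipy.spatial.transform import Rotation as R
def cam(n,obs=None):
    m=cams.camera_model(n);K=np.array(m['mtx'])
    if n!='wrist': return K,np.array(m['extrinsics'])
    T=np.eye(4);T[:3,:3]=R.from_euler('xyz',obs['orientation'],degrees=True).as_matrix();T[:3,3]=obs['position']
    return K,T@np.array(m['tool_from_camera'])
def plane(c,px,z):
    K,T=c;px=np.atleast_2d(np.array(px,float))
    d=np.c_[px,np.ones(len(px))]@np.linalg.inv(K).T@T[:3,:3].T
    return T[:3,3]+d*((z-T[2,3])/d[:,2])[:,None]
def proj(c,P):
    K,T=c;p=(np.atleast_2d(P)-T[:3,3])@T[:3,:3];q=p@K.T
    return q[:,:2]/q[:,2:]
E
python3 - <<'E'
from h import *
S=cam('scene');D=cam('side')
print('pad',plane(S,[306,175],66),plane(D,[361,323],66))
print('guardtop',plane(S,[308,172],75),plane(D,[364,323],75))
print('mould top',plane(S,[243,258],62),plane(D,[354,203],62))
print('ring',plane(S,[368,260],9),plane(D,[243,275],9))
print('pot',plane(S,[223,377],30),'tray',plane(S,[136,318],25),'yellow',plane(S,[339,325],50))
a=cv2.imread('pics/scene0.png')[150:340,190:350];b=cv2.imread('pics/side0.png')[100:400,260:440]
a=cv2.resize(a,None,fx=3,fy=3,interpolation=cv2.INTER_CUBIC);b=cv2.resize(b,None,fx=1.9,fy=1.9,interpolation=cv2.INTER_CUBIC)
o=np.zeros((570,480+342,3),np.uint8);o[:570,:480]=a;o[:570,480:]=b
cv2.imwrite('pics/crop1.png',o[:,:800])
E
```

```text
pad [[444.90925439 282.22565716  66.        ]] [[452.37024506 287.78997914  66.        ]]
guardtop [[446.64743108 289.01362608  75.        ]] [[446.2356981  290.92625078  75.        ]]
mould top [[521.50655707 -33.91949938  62.        ]] [[542.98207829 -21.32722423  62.        ]]
ring [[745.94412459 214.81251404   9.        ]] [[740.12959737 215.55840413   9.        ]]
pot [[ 710.33069722 -268.28149225   30.        ]] tray [[ 438.65845532 -323.68421622   25.        ]] yellow [[823.7595969    5.13333498  50.        ]]
```

View pics/crop1.png

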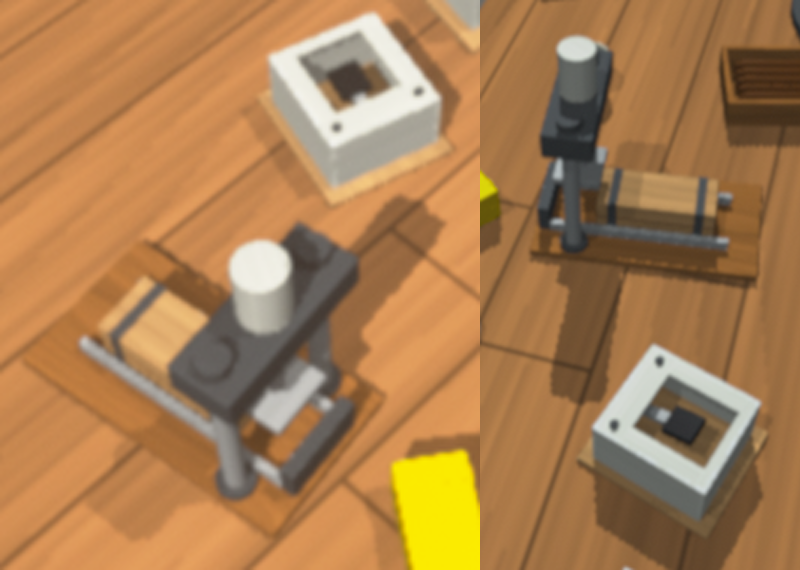

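```bash
python3 - <<'E'
from h import *
S=cam('scene');D=cam('side')
s=lambda p:np.array(p)/3+[190,150]
d=lambda p:(np.array(p)-[480,0])/1.9+[260,100]
np.set_printoptions(precision=1,suppress=True)
def show(n,q):
    e=np.roll(q,-1,0)-q
    print(n,q[:,:2].tolist(),'mean',q.mean(0)[:2],'len',np.linalg.norm(e,axis=1),'ang',np.degrees(np.arctan2(e[:,1],e[:,0])))
show('bedS',plane(S,s([[25,358],[148,242],[383,397],[272,533]]),12))
show('bedD',plane(D,d([[530,255],[755,278],[763,185]]),12))
show('guardS',plane(S,s([[270,57],[378,14],[440,100],[332,150]]),75))
show('guardD',plane(D,d([[655,345],[760,403],[703,486],[593,430]]),75))
show('mould near top S',plane(S,s([[103,340],[148,280]]),62))
show('mould near top D',plane(D,d([[716,232-25],[718,180]]),62))
E
```

```text
bedS [[433.98030740440845, -125.96227250665893], [419.10851301082766, 34.180838678892485], [694.238750441704, 68.2869308273776], [714.3964673144222, -88.05613591893442]] mean [565.4 -27.9] len [160.8 277.2 157.6 283. ] ang [  95.3    7.1  -82.7 -172.3]
bedD [[684.1734950498485, 78.43124538017594], [403.1962348633041, 34.78460641105937], [420.2962560744071, -125.5123624799769]] mean [502.6  -4.1] len [284.3 161.2 333.5] ang [-171.2  -83.9   37.7]
guardS [[378.67643924191975, 240.40713373275605], [416.18578294913686, 355.487168330964], [536.4257893724628, 314.9588419782774], [503.7976117217718, 199.96088915238306]] mean [458.8 277.7] len [121.  126.9 119.5 131.5] ang [  71.9  -18.6 -105.8  162.1]
guardD [[491.3466321300595, 205.52089294231905], [369.94368498619906, 243.87407772833603], [407.4498386517872, 349.1138956985565], [526.7850658402879, 321.9043095072795]] mean [448.9 280.1] len [127.3 111.7 122.4 121.7] ang [ 162.5   70.4  -12.8 -106.9]
mould near top S [[498.492447252651, -78.10534023379824], [480.30001468204523, -10.465811710314028]] mean [489.4 -44.3] len [70. 70.] ang [105.1 -74.9]
mould near top D [[469.29790979607037, -22.703165358673687], [476.20064192505185, -69.30100058897267]] mean [472.7 -46. ] len [47.1 47.1] ang [-81.6  98.4]
```

```bash
python3 - <<'E'
from h import *
m=cams.camera_model('wrist');print(np.round(m['mtx'],1),np.round(m['tool_from_camera'],2))
print(plane(cam('scene'),[355,105],100))
E
```

```text
[[334.7   0.  321.8]
 [  0.  334.7 233. ]
 [  0.    0.    1. ]] [[   1.      0.     -0.      0.72]
 [  -0.      0.95    0.3   -75.07]
 [   0.     -0.3     0.95 -142.19]
 [   0.      0.      0.      1.  ]]
[[374.46268511 581.52616489 100.        ]]
```

```bash
python3 -m handwheel '[{"travel":[4,-4,2],"yaw":4,"grip":0},{"travel":[4.2,-4.2,2],"yaw":4,"grip":0},{"travel":[4.2,-4.2,2],"yaw":4,"grip":0},{"travel":[4.2,-4.2,0],"yaw":4,"grip":0},{"travel":[4.2,-4.2,0],"yaw":4,"grip":0},{"travel":[1.2,-4.2,0],"yaw":5,"grip":0},{"travel":[0,-2,0],"yaw":0,"grip":0},{"travel":[0,0,0],"yaw":0,"grip":0}]'
```

```text
time_s: 1.6
position: [356.0, 313.2, 280.2]
orientation: [-180.0, 0.0, 97.3]
ft_force: [0.2, 0.9, 0.3]
width: -0.2
```

```bash
python3 - <<'E'
from h import *
o=robot.get_obs();f=cams.grab_frame('wrist');C=cam('wrist',o)
cv2.imwrite('pics/w1.png',f[...,::-1])
for t in ['guard','lever_pad']:
    for d in models.trace(t,'wrist'):
        print(t,d['location'],d['confidence'],d['pixels'].sum(),plane(C,d['location'],75 if t=='guard' else 66))
        if t=='lever_pad':
            r=cv2.minAreaRect(np.argwhere(d['pixels'])[:,::-1].astype(np.float32));print(r,plane(C,cv2.boxPoints(r),66))
E
```

```text
guard [508.9, 253.1] 0.86 25783 [[385.93929273 525.57687406  75.        ]]
guard [260.3, 254.2] 0.77 6928 [[422.3754734  252.63283059  75.        ]]
lever_pad [285.5, 272.9] 0.97 1004 [[445.41824493 281.95643661  66.        ]]
((282.7113342285156, 279.1495056152344), (29.03890037536621, 49.041221618652344), 23.96249008178711) [[478.57608161 254.17053545  66.        ]
 [419.19131065 272.50643492  66.        ]
 [429.66936051 303.99480171  66.        ]
 [490.2197134  286.86008343  66.        ]]
lever_pad [541.6, 259.6] 0.95 2742 [[391.57039162 570.66725693  66.        ]]
((536.7439575195312, 267.1951599121094), (46.071258544921875, 88.08200073242188), 38.65980911254883) [[432.75233413 523.25721758  66.        ]
 [343.886593   560.14894265  66.        ]
 [371.16989726 611.3154516   66.        ]
 [464.50169947 576.92083155  66.        ]]
```

View pics/w1.png

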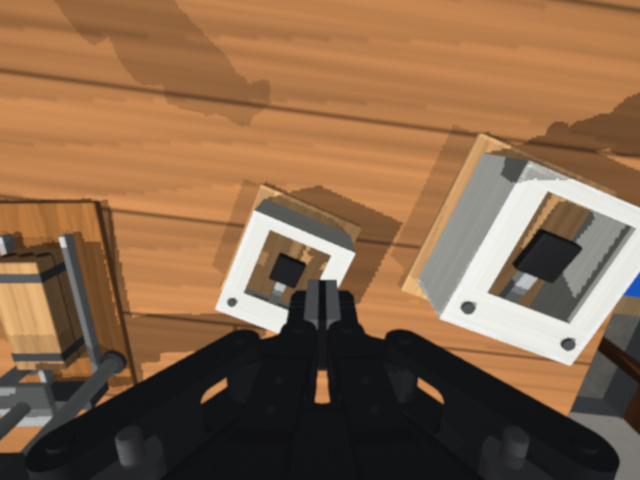

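The wrist picture shows the small guard's top face, corners about (262,208), (354,254), (217,311), with the black pad at (287,270). The large guard is to the right at (540,260), and the mould is on the press at the left, around (40,310).

```bash
python3 -m handwheel '[{"travel":[0.8,-4.5,0],"yaw":0,"grip":0},{"travel":[0.8,-4.5,0],"yaw":0,"grip":0},{"travel":[0.8,-4.5,0],"yaw":0,"grip":0},{"travel":[0.8,-4.5,0],"yaw":0,"grip":0},{"travel":[0.8,-4.5,-2],"yaw":0,"grip":0},{"travel":[0.8,-4.5,-2],"yaw":0,"grip":0},{"travel":[0.8,-4.5,-2],"yaw":0,"grip":0},{"travel":[0.8,-4.5,-2],"yaw":0,"grip":0},{"travel":[0,0,-1],"yaw":0,"grip":0},{"travel":[0,0,0],"yaw":0,"grip":0}]'; python3 - <<'E'
from h import *
o=robot.get_obs();print(o['position'],o['ft_force']);f=cams.grab_frame('wrist');C=cam('wrist',o)
cv2.imwrite('pics/w2.png',f[...,::-1])
for t in ['mould','press']:
    for d in models.trace(t,'wrist'):
        print(t,d['location'],d['confidence'],d['pixels'].sum(),plane(C,d['location'],62))
E
```

```text
time_s: 2.75
position: [419.1, -44.2, 188.3]
orientation: [-179.8, -0.1, 97.5]
ft_force: [0.2, 1.8, 1.0]
width: -0.1
[419.07330858 -44.22107803 188.34701845] [0.22445245 1.82589187 0.96625345]
mould [320.9, 275.0] 0.69 2056 [[465.70008138 -38.790691    62.        ]]
press [320.7, 250.7] 0.95 15140 [[443.3105078  -41.88049151  62.        ]]
press [51.4, 197.3] 0.68 19475 [[ 425.90001526 -264.90469632   62.        ]]
press [320.1, 282.1] 0.64 1945 [[472.53820424 -38.60974986  62.        ]]
```

View pics/w2.png

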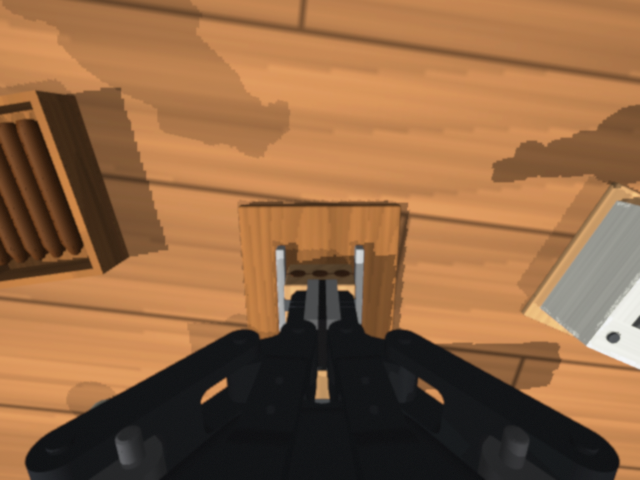

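Wrist view: the near bed edge is at row 204 (columns 239 to 407), the rail ends are at (280,247) and (360,247), and the three cavity ends are at row 273. The hand is well aligned with the press.

```bash
python3 - <<'E'
from h import *
np.set_printoptions(precision=1,suppress=True)
C=cam('wrist',robot.get_obs())
q=plane(C,[[239,205],[407,204]],12);e=q[1]-q[0];print('bed edge',q,q.mean(0),np.linalg.norm(e),np.degrees(np.arctan2(-e[0],e[1])))
q=plane(C,[[280,247],[360,247]],26);e=q[1]-q[0];print('rails',q,q.mean(0),np.linalg.norm(e),np.degrees(np.arctan2(-e[0],e[1])))
print('cav',plane(C,[[296,273],[320,273],[344,273]],37)); print('top edge',plane(C,[[320,285]],62))
E
```

```text
bed edge [[ 427.5 -123.9   12. ]
 [ 404.5   38.7   12. ]] [416.  -42.6  12. ] 164.24622927886708 8.060434722934154
rails [[460.3 -78.8  26. ]
 [449.9  -1.7  26. ]] [455.1 -40.2  26. ] 77.80511106571305 7.718811932218213
cav [[480.6 -60.   37. ]
 [477.5 -37.2  37. ]
 [474.4 -14.3  37. ]]
top edge [[477.9 -37.   62. ]]
```

```bash
python3 -m handwheel '[{"travel":[0.7,0.1,-4.5],"grip":0},{"travel":[0.7,0.1,-4.5],"grip":0},{"travel":[0.7,0.1,-4],"grip":0},{"travel":[0,0,-2.6],"grip":0},{"travel":[0,0,0],"grip":0}]'; python3 -m handwheel '[{"travel":[0.9,0.12,0]},{"travel":[0.9,0.12,0]},{"travel":[0.9,0.12,0]},{"travel":[0.9,0.12,0]},{"travel":[0.9,0.12,0]},{"travel":[0,0,0]}]'
```

```text
invalid input at $[0]: expected keys travel, yaw, grip
invalid input at $[0]: expected keys travel, yaw, grip
```

```bash
python3 -m handwheel '[{"travel":[0.7,0.1,-4.5],"yaw":0,"grip":0},{"travel":[0.7,0.1,-4.5],"yaw":0,"grip":0},{"travel":[0.7,0.1,-4],"yaw":0,"grip":0},{"travel":[0,0,-2.6],"yaw":0,"grip":0},{"travel":[0,0,0],"yaw":0,"grip":0}]'; python3 -m handwheel '[{"travel":[0.9,0.12,0],"yaw":0,"grip":0},{"travel":[0.9,0.12,0],"yaw":0,"grip":0},{"travel":[0.9,0.12,0],"yaw":0,"grip":0},{"travel":[0.9,0.12,0],"yaw":0,"grip":0},{"travel":[0,0,0],"yaw":0,"grip":0}]'
```

```text
time_s: 3.4
position: [438.4, -39.1, 31.7]
orientation: [-179.7, -0.1, 97.7]
ft_force: [-0.8, 0.1, 1.4]
width: -0.0
time_s: 3.9
position: [478.9, -36.8, 35.3]
orientation: [179.9, 0.1, 97.6]
ft_force: [0.1, -0.4, 0.8]
width: 0.1
```

```bash
python3 -m handwheel '[{"travel":[0.8,0.11,-0.2],"yaw":0,"grip":0},{"travel":[0.8,0.11,0],"yaw":0,"grip":0},{"travel":[0.8,0.11,0],"yaw":0,"grip":0},{"travel":[0.8,0.11,0],"yaw":0,"grip":0},{"travel":[0,0,0],"yaw":0,"grip":0}]'; python3 -m handwheel '[{"travel":[0.4,0.05,0],"yaw":0,"grip":0},{"travel":[0.4,0.05,0],"yaw":0,"grip":0},{"travel":[0,0,0],"yaw":0,"grip":0}]'
```

```text
time_s: 4.4
position: [510.5, -32.4, 32.4]
orientation: [179.9, 0.0, 97.5]
ft_force: [-0.2, 0.6, 0.3]
width: 0.2
time_s: 4.7
position: [516.7, -31.3, 32.0]
orientation: [-180.0, -0.0, 97.5]
ft_force: [-3.4, 0.0, 2.7]
width: -0.1
```

```bash
for i in 1 2 3 4; do python3 -m handwheel '[{"travel":[0.2,0.03,0],"yaw":0,"grip":0},{"travel":[0.2,0.03,0],"yaw":0,"grip":0},{"travel":[0,0,0],"yaw":0,"grip":0}]' | grep -E 'pos|force'; done
```

```text
position: [520.2, -30.7, 31.9]
ft_force: [-4.5, -0.6, 3.9]
position: [522.1, -30.4, 31.7]
ft_force: [-10.6, -2.4, 9.1]
position: [522.0, -30.3, 31.6]
ft_force: [-22.6, -5.1, 17.5]
position: [521.9, -30.1, 31.2]
ft_force: [-30.8, -9.2, 24.4]
```

```bash
python3 -m handwheel '[{"travel":[-1,-0.13,0],"yaw":0,"grip":0},{"travel":[-3,-0.4,0],"yaw":0,"grip":0},{"travel":[-4,-0.5,0],"yaw":0,"grip":0},{"travel":[-2,-0.2,4],"yaw":0,"grip":0},{"travel":[0,0,4],"yaw":0,"grip":0},{"travel":[0,0,4],"yaw":0,"grip":0},{"travel":[0,0,0],"yaw":0,"grip":0}]'; python3 - <<'E'
from h import *
o=robot.get_obs();f=cams.grab_frame('wrist');C=cam('wrist',o)
cv2.imwrite('pics/w3.png',f[...,::-1])
g=cams.grab_frame('side');s=cams.grab_frame('scene')
cv2.imwrite('pics/s3.png',np.hstack([cv2.resize(f[200:320,240:410],(400,282)),cv2.resize(g[110:260,270:430],(300,282))])[...,::-1])
E
```

```text
time_s: 6.6
position: [437.6, -42.4, 157.7]
orientation: [179.3, 0.3, 97.5]
ft_force: [1.2, -1.0, 0.9]
width: 0.1
```

View pics/s3.png

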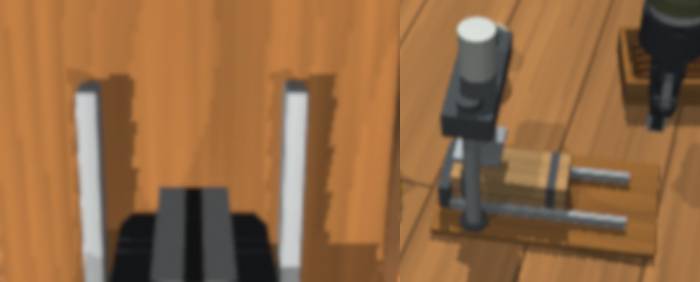

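The side crop shows the mould's far end against the stop at (447,190), its near face at (570,180), and bare rails before it. The push stalled at TCP x = 522 with force rising to 31 N, which agrees with home (predicted 524). Now to the guard.

```bash
python3 -m handwheel '[{"travel":[0,1,3],"yaw":0,"grip":0},{"travel":[0,4,0],"yaw":8.2,"grip":0},{"travel":[0,4,0],"yaw":8.2,"grip":0},{"travel":[0,4,0],"yaw":8.2,"grip":0},{"travel":[0,4,0],"yaw":8.2,"grip":0},{"travel":[0,4,0],"yaw":8.2,"grip":0},{"travel":[0,4,0],"yaw":8.2,"grip":0},{"travel":[0,1.4,0],"yaw":8.2,"grip":0},{"travel":[0,0,0],"yaw":8.1,"grip":0},{"travel":[0,0,0],"yaw":0,"grip":0},{"travel":[0,0,0],"yaw":0,"grip":0}]'; python3 - <<'E'
from h import *
o=robot.get_obs();f=cams.grab_frame('wrist');C=cam('wrist',o)
print(o['position'],o['orientation'])
cv2.imwrite('pics/w4.png',f[...,::-1])
for d in models.trace('lever_pad','wrist'):
    r=cv2.minAreaRect(np.argwhere(d['pixels'])[:,::-1].astype(np.float32));print(d['confidence'],d['location'],plane(C,d['location'],66),r)
E
```

```text
time_s: 7.85
position: [432.0, 222.6, 180.5]
orientation: [-179.9, -0.1, 162.9]
ft_force: [-0.9, -0.8, -0.2]
width: -0.0
[432.04329671 222.62291768 180.52219849] [-1.79929068e+02 -1.17720972e-01  1.62853062e+02]
0.7 [315.4, 275.9] [[450.37200411 260.72710954  66.        ]] ((315.1046142578125, 283.0635070800781), (20.638111114501953, 70.64270782470703), 84.38241577148438)
```

View pics/w4.png

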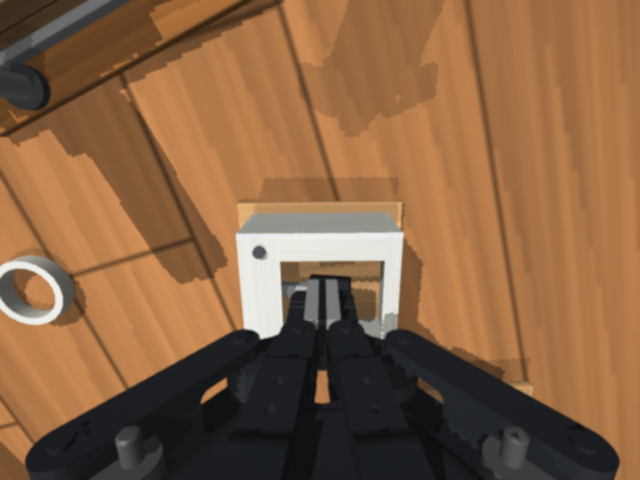

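The top face's near edge is at row 235 (columns 237 to 403). The window spans columns 281 to 383 with its near edge at row 261, and the pad spans about columns 309 to 351 with its near edge at row 275.

```bash
python3 - <<'E'
from h import *
np.set_printoptions(precision=1,suppress=True)
o=robot.get_obs();C=cam('wrist',o)
im=cv2.imread('pics/w4.png')
for r in (266,270): print(r,[(c,int(im[r,c].mean())) for c in list(range(272,288,2))+list(range(374,392,2))])
for r in (278,282): print('pad',r,[(c,int(im[r,c].mean())) for c in list(range(298,314,2))+list(range(344,386,2))])
print('col',[(r,int(im[r,345].mean())) for r in range(254,284)])
a=np.radians(o['orientation'][2]-180);X=np.array([np.cos(a),np.sin(a)]);Y=np.array([-X[1],X[0]])
def g(n,p,z):
    q=plane(C,p,z)[:,:2];print(n,q.tolist(),'rel TCP guard x',(q-o['position'][:2])@X,'y',(q-o['position'][:2])@Y)
g('outer near',[[237,235],[403,235]],75)
g('win near',[[281,262],[383,262]],75)
g('pad near',[[309,276],[351,276]],66)
E
```

```text
266 [(272, 230), (274, 232), (276, 230), (278, 232), (280, 152), (282, 81), (284, 81), (286, 80), (374, 113), (376, 113), (378, 113), (380, 91), (382, 73), (384, 161), (386, 223), (388, 225), (390, 225)]
270 [(272, 230), (274, 231), (276, 230), (278, 233), (280, 166), (282, 81), (284, 80), (286, 80), (374, 115), (376, 115), (378, 115), (380, 93), (382, 77), (384, 178), (386, 224), (388, 225), (390, 226)]
pad 278 [(298, 85), (300, 87), (302, 85), (304, 87), (306, 89), (308, 77), (310, 50), (312, 48), (344, 21), (346, 21), (348, 21), (350, 37), (352, 81), (354, 85), (356, 85), (358, 84), (360, 85), (362, 86), (364, 83), (366, 83), (368, 85), (370, 84), (372, 82), (374, 83), (376, 83), (378, 81), (380, 76), (382, 101), (384, 198)]
pad 282 [(298, 77), (300, 97), (302, 99), (304, 96), (306, 98), (308, 117), (310, 121), (312, 121), (344, 41), (346, 41), (348, 35), (350, 48), (352, 110), (354, 116), (356, 130), (358, 133), (360, 121), (362, 115), (364, 129), (366, 131), (368, 122), (370, 112), (372, 123), (374, 130), (376, 127), (378, 111), (380, 110), (382, 122), (384, 203)]
col [(254, 228), (255, 228), (256, 228), (257, 228), (258, 227), (259, 221), (260, 186), (261, 128), (262, 90), (263, 85), (264, 93), (265, 103), (266, 107), (267, 109), (268, 113), (269, 114), (270, 116), (271, 115), (272, 115), (273, 114), (274, 110), (275, 91), (276, 59), (277, 30), (278, 21), (279, 24), (280, 31), (281, 37), (282, 40), (283, 40)]
outer near [[497.4917233388426, 205.78003126500423], [373.9902372469894, 243.90228807291396]] rel TCP guard x [ 67.1 -62.2] y [3.3 3.4]
win near [[472.2173091272041, 237.25449270531576], [394.3718425651079, 261.2933481124559]] rel TCP guard x [ 33.6 -47.8] y [26. 26.]
pad near [[456.1410408047212, 259.29061464807467], [422.4773581546668, 269.6882810472145]] rel TCP guard x [ 11.8 -23.5] y [42.3 42.3]
```

```bash
python3 -m handwheel '[{"travel":[0.5,3,0],"yaw":0,"grip":0},{"travel":[0.5,3,-2],"yaw":0,"grip":0},{"travel":[0,0,-3],"yaw":0,"grip":0},{"travel":[0,0,-3],"yaw":0,"grip":0},{"travel":[0,0,-1],"yaw":0,"grip":0},{"travel":[0,0,0],"yaw":0,"grip":0},{"travel":[0,0,0],"yaw":0,"grip":0}]'; python3 - <<'E'
from h import *
o=robot.get_obs();print(o['position'],o['ft_force'])
f=cams.grab_frame('wrist');cv2.imwrite('pics/w5.png',f[...,::-1])
s=cams.grab_frame('side');c=cams.grab_frame('scene')
cv2.imwrite('pics/w5b.png',np.hstack([cv2.resize(s[260:400,290:430],(400,400),interpolation=2),cv2.resize(c[140:220,270:350],(400,400),interpolation=2)])[...,::-1])
E
```

```text
time_s: 8.65
position: [443.4, 282.7, 92.9]
orientation: [180.0, 0.0, 163.0]
ft_force: [0.0, 0.3, 0.8]
width: 0.0
[443.37108621 282.65222124  92.88996517] [0.02371596 0.30330735 0.77327308]
```

View pics/w5b.png

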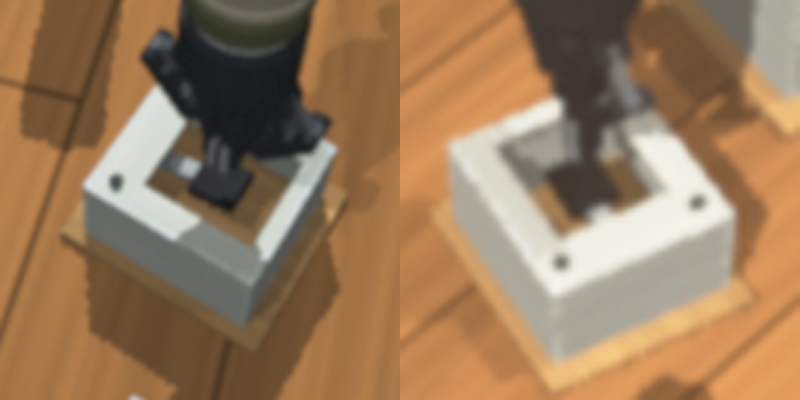

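The fingertips are directly over the black pad in both views (side crop at about (220,170)), well inside the window.

```bash
python3 -m handwheel '[{"travel":[0,0,-1],"yaw":0,"grip":0},{"travel":[0,0,-1],"yaw":0,"grip":0},{"travel":[0,0,0],"yaw":0,"grip":0}]'; for i in 1 2 3 4; do python3 -m handwheel '[{"travel":[0,0,-0.2],"yaw":0,"grip":0},{"travel":[0,0,-0.2],"yaw":0,"grip":0},{"travel":[0,0,0],"yaw":0,"grip":0}]' | grep -E 'pos|force'; done
```

```text
time_s: 9.1
position: [441.4, 282.2, 70.2]
orientation: [-179.9, -0.1, 163.0]
ft_force: [0.1, -0.1, -0.9]
width: -0.1
position: [442.6, 282.8, 67.7]
ft_force: [1.0, -0.0, -0.7]
position: [442.4, 283.0, 63.9]
ft_force: [-1.1, 0.2, 1.1]
position: [442.6, 282.9, 59.7]
ft_force: [-0.5, 1.0, 2.1]
position: [442.7, 282.7, 55.5]
ft_force: [-0.4, 0.1, -0.0]
```

```bash
for i in 1 2 3 4; do python3 -m handwheel '[{"travel":[0,0,-0.2],"yaw":0,"grip":0},{"travel":[0,0,-0.1],"yaw":0,"grip":0}]' | grep -E 'pos|force'; done
```

```text
position: [442.7, 282.7, 52.8]
ft_force: [-1.6, 1.2, 3.6]
position: [442.5, 282.7, 49.8]
ft_force: [-2.3, 0.6, 4.2]
position: [442.4, 282.7, 46.7]
ft_force: [-3.5, 0.9, 4.5]
position: [442.7, 282.8, 44.5]
ft_force: [-6.4, -0.2, 16.8]
```

```bash
for i in 1 2; do python3 -m handwheel '[{"travel":[0,0,-0.2],"yaw":0,"grip":0},{"travel":[0,0,0],"yaw":0,"grip":0}]' | grep -E 'pos|force'; done; python3 - <<'E'
from h import *
s=cams.grab_frame('side');c=cams.grab_frame('scene')
cv2.imwrite('pics/w6.png',np.hstack([cv2.resize(s[100:400,270:430],(300,562),interpolation=2),cv2.resize(c[140:340,190:350],(450,562),interpolation=2)])[...,::-1])
E
```

```text
position: [442.8, 282.8, 44.1]
ft_force: [-9.5, -1.8, 23.1]
position: [442.9, 282.9, 43.7]
ft_force: [-12.5, -4.2, 35.6]
```

View pics/w6.png

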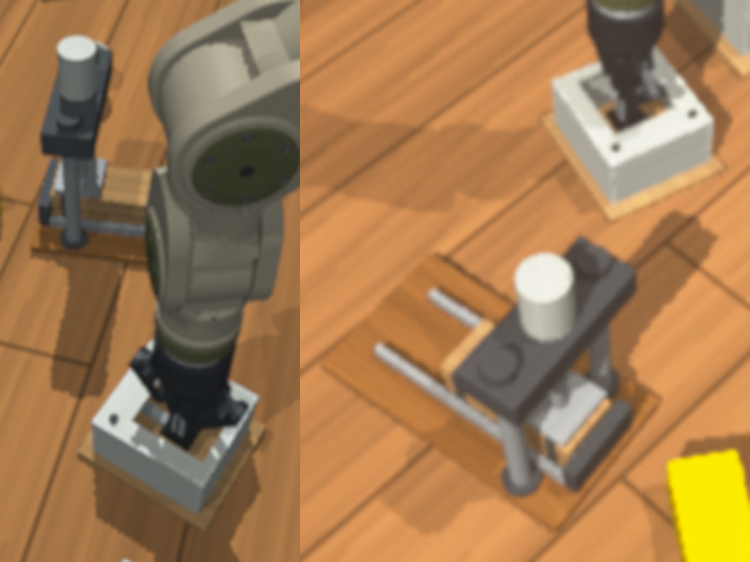

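The fingers are down inside the window without touching its edges, and the plate seems to have come down on the mould. Next I withdraw and check.

```bash
python3 -m handwheel '[{"travel":[0,0,0.5],"yaw":0,"grip":0},{"travel":[0,0,2],"yaw":0,"grip":0},{"travel":[0,0,3],"yaw":0,"grip":0},{"travel":[0,0,4],"yaw":0,"grip":0},{"travel":[-0.5,-2,4],"yaw":0,"grip":0},{"travel":[-0.5,-3,2],"yaw":0,"grip":0},{"travel":[-0.8,-1,0],"yaw":0,"grip":0},{"travel":[0,0,0],"yaw":0,"grip":0}]'; python3 - <<'E'
from h import *
w=cams.grab_frame('wrist');s=cams.grab_frame('side');c=cams.grab_frame('scene')
r=lambda a,x0,y0,x1,y1,W,H:cv2.resize(a[y0:y1,x0:x1],(W,H),interpolation=cv2.INTER_CUBIC)
top=np.hstack([r(s,270,150,390,240,400,300),r(c,230,220,330,295,400,300)])
bot=np.hstack([r(s,310,270,430,360,400,300),r(w,220,180,420,330,400,300)])
cv2.imwrite('pics/w7.png',np.vstack([top,bot])[...,::-1])
S=cam('scene');D=cam('side');a=np.radians(7.7)
def P(x,y,z): return [554.5+x*np.cos(a)-y*np.sin(a),-25.5+x*np.sin(a)+y*np.cos(a),z]
q=[P(-20,32,62),P(-20,-32,62),P(130,32,62),P(130,-32,62),P(65,32,64),P(65,32,88)]
print((proj(S,q)-[230,220])*4,'\n',(proj(D,q)-[270,150])*3.33+0)
E
```

```text
time_s: 12.4
position: [424.2, 221.7, 194.6]
orientation: [-180.0, 0.0, 162.9]
ft_force: [-0.2, 0.0, -0.0]
width: 0.4
[[103.52905731 124.63769498]
 [ 39.76707148 193.27524926]
 [285.73777932 243.57146433]
 [223.79607604 318.26601138]
 [204.71064624 189.27872146]
 [202.52614974 170.68171251]] 
 [[288.47951901 204.81256614]
 [297.60070073 140.67232497]
 [ 81.61808533 181.81903739]
 [ 97.90990936 119.35713594]
 [170.52248689 189.83089917]
 [170.29011851 166.94065384]]
```

View pics/w7.png

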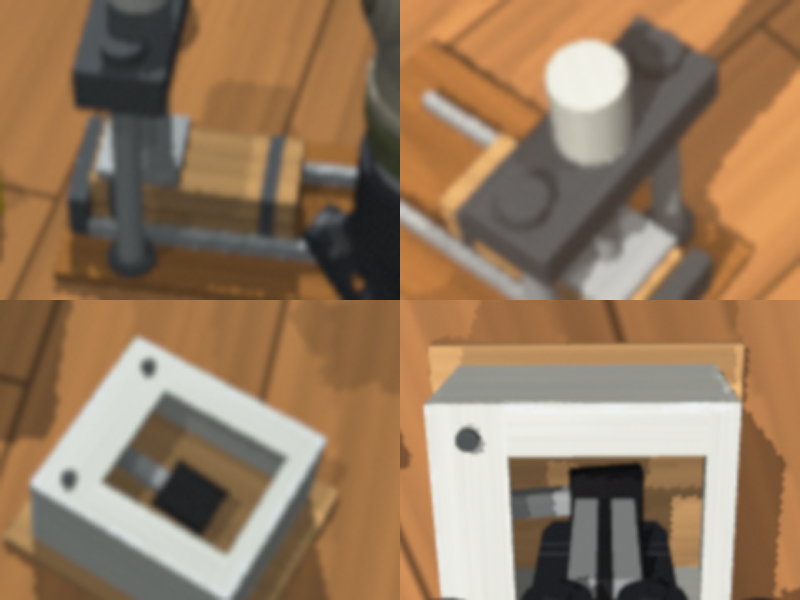

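The plate sits flat on the mould. The mould meets the stop with no visible gap (side crop at (90,180), scene crop at (680,270)), and the pad is low in the window. Nothing is being touched.

```bash
python3 -m handwheel '[{"travel":[0,0,2],"yaw":0,"grip":0},{"travel":[0,0,0],"yaw":0,"grip":0},{"travel":[0,0,0],"yaw":0,"grip":0}]'; python3 -c "
from cell import robot
print(robot.hand_in())"
```

```text
time_s: 12.85
position: [424.8, 223.4, 214.0]
orientation: [-180.0, -0.0, 163.1]
ft_force: [0.1, -0.3, 0.3]
width: 0.0
the job is handed in; nothing more can be done
None
```

I pushed the mould home against the back stop, pressed the lever down through the small guard's window, withdrew the hand and handed the job in at about 13 s.

- **Mould:** the push stalled at TCP x = 522 mm, against a predicted 524. The force there rose to about 31 N along the push, with about 24 N upward on the tool, so the fingers also bore down on the mould.
- **Lever:** it stopped firm about 31 mm below the guard top, with 36 N on the pad.
- **Last pictures:** the hold-down plate was flat on the mould, there was no visible gap at the stop, the pad was low in the window and the hand was clear with no force on it. The mould's near corners were about 3 mm from where I predicted them in the side view, which is within my measuring error.
- **Not checked:** the tray, pot and ring were not re-measured at the end, but the arm never went near them. The lever angle was not read; I judged it fully down from the depth and force only. While pressing, the force read 0 to 5 N until the stop, below the 6 N or so expected.

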